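# Release the locked-out jelly drawer and slide it home

## Robot

A 6-joint arm with a two-finger parallel gripper is mounted at the origin on a cart in front of the work surface, level with it; the furniture and walls round the work are solid. World frame = base frame: x ahead of the robot, y to its left, z up, the work surface at z = 0. Lengths are in mm, angles in rad, forces in N, time in s.
With the tool pointing down it reaches from about 350 to 975 mm from the base axis. Payload 7.1 kg.
Tool frame: the origin (TCP) lies midway between the tips of the shut fingers; the grasp point (between the pads) lies 19 mm behind it; z points along the fingers, y is the line along which they close (so a half turn about z gives the same grasp; the last joint's range is limited). The gripper opens to 88 mm and grips with 3 to 60 N. Pads are 20 mm wide; open, the fingers measure 115 mm over their backs; the gripper's body (75 mm by 178 mm) begins 61 mm behind the grasp point.
Start: joints at [-1.346, 0.423, 1.63, -0, 1.089, -0.019], TCP at [150.889, -606.496, 197.375] pointing down, gripper open.
Joint ranges: [-3, 3], [-0.9, 2.11], [0.09, 2.58], [-1.31, 4.45], [0.11, 2.69], [-2.54, 2.54]. Speed limits (rad/s): [2.39, 2.39, 3.01, 3.14, 3.14, 3.14].

## Interface

Orientations are given as a rotation vector (axis times angle).
In Python, from workcell import ctrl gives the robot as it stands.
- The arm moves only by the shell command python3 -m inch 'ROWS' [OPENING]. ROWS is JSON, a list of rows, each an object with "xyz": the shift along the tool's x, y, z in mm, a list of three; "rot": the turn, a rotation vector about the tool's x, y, z in rad, a list of three. In form: [{"xyz": [dx, dy, dz], "rot": [ax, ay, az]}, ...]. A call has 1 to 12 rows; each row is the pose to reach, as a shift and turn from the pose commanded when the call began, along the tool's axes at that moment; what a row does not reach only later rows make up. A row lasts 1/12 s, in which the tool goes at most 41.7 mm and 7.16 degrees, less where a joint would pass 70% of its speed; a pose out of reach is approached as far as the arm can. A call with a gripper value outside its range is refused whole. OPENING is the closure in counts, from 0 (fully open) to 255 (shut), set as the call begins (- or left out, the last holds). The fingers move at their own pace and stop on an object; the grip force is fixed at half the most. Time passes only in rows, so rows that repeat a pose let the fingers close. It gives the time, the measured TCP pose, the force, the opening and the grip force at its end, in the units of the state.
- ctrl.get_obs(): the state, without advancing time (a new reading comes with each control period).
- ctrl.get_image(name): name is "side" or "top" or "wrist"; returns the picture (384x512x3 uint8, red, green, blue); there is no depth.
- ctrl.camera_model(name): a dict with "fx", "fy", "cx", "cy" (pixels), "position" and "attitude" of the camera in the world. Camera axes: x right, y up, looking along -z (the intrinsics and any distortion apply to the point x, -y, -z); pixel columns grow to the right and rows downward; lengths in mm; the calibration is good to about 2 mm. A picture is of the moment at which its call begins: read the wrist's pose just before it. camera_model takes no time and is no camera call; for the wrist camera it gives the pose at the moment of the call.
- ctrl.close_job(): hands the job in; it is judged then, once.
The state is a dict: "t": time; "qpos": joint angles; "qvel": joint speeds; "joint_torque": joint torques, N m; "ee_pos": TCP position; "orientation": TCP orientation; "ft_force": force on the tool from outside, world axes, zero at the start; "moment": the same for the moment, N m; "width": finger opening in mm; "grasp_force": force on a finger pad.
Only numpy, scipy, OpenCV 4.12 (cv2) and the standard library are available. Lean on these libraries where they do the work, as an engineer would, in place of code of your own. Each camera call takes 0.05 s, during which the arm holds its last target. There are 200 camera calls.

## Task

Two small drawers are locked out at full extension. Close the one that holds the white tub with the blue lid: press down the red release paddle on its front and, with the paddle down, push the drawer fully home, with the tub still standing in it. Leave the other drawer, with the needle cartridges, pulled out.

Things in the scene. Friction and masses are not known exactly. Their poses are not given: they have to be found in the camera images.
- tub_paddle (a point): Top centre of the tub drawer's red paddle, a 34 (x) by 48 (y) mm tab outside the drawer's blue front, 64 mm above the table; it moves with the drawer. x: level, towards the front, the way the drawer closes; y across; z up. Pressed 8 mm down (4 to 5 N) it frees the drawer; stop at 13 mm (pressed, it swings 7 mm away from the front). Keep it down for the first 20 mm of closing. Springs back up.
- tub_tray (a joint): How far the tub drawer is slid in, m: 0 = locked out (start), 0.100 = home, its front against the grey case. 2 N of friction; stays where left. Its front's outer face is square to the paddle's x, 19 mm beyond the paddle point, 150 mm wide, from 26 to 90 mm above the table. Case: fixed, 150 wide, 118 deep, 90 high (mm); its mouth is 127 mm beyond the paddle point at the start.
- jelly_tub: White round tub with a blue lid, 59 mm across, 44 mm high, loose in its drawer (floor 35 mm above the table, walls 18 mm high). Origin: centre of its underside; z up.
- needle_tray (a joint): How far the other drawer, holding three small red and blue needle cartridges, is slid in, m: 0 = locked out (start), 0.100 = home. It is an identical unit with the same red paddle; the two stand side by side, either one at the left, each turned up to 12 degrees.
Mind the look-alikes: they are no part of the job. Leave any pink look-alike of the jelly_tub alone.

How it is judged (in metres and radians):
On the way:
1. the tub drawer's release paddle is pressed down at least 7 mm while the drawer is still out (height (world z) of tub_paddle below 0.057 m and value of joint tub_tray below 0.03 m), for 0.05 s.
At the end, for the whole second after the job is handed in: The tub drawer is home to within 10 mm, its paddle let go and back up (within 5 mm of its rest height), the tub at rest, upright (within 11 degrees) and still in its drawer (within 120 mm of the paddle); the cartridge drawer is still out to within 10 mm (value of joint tub_tray above 0.09 m and value of joint needle_tray below 0.01 m and height (world z) of tub_paddle above 0.059 m and angle between jelly_tub's own z axis and vertical below 0.2 rad and horizontal distance between jelly_tub and tub_paddle below 0.12 m and linear speed of jelly_tub below 0.02 m/s); the robot touches nothing.
It fails at once if the cartridge drawer is slid in by more than 20 mm (value of joint needle_tray above 0.02 m).
It fails at once if the tub is tipped over (angle between jelly_tub's own z axis and vertical above 0.6 rad).
It also fails if it takes over 29 s, if anything falls off the work surface, if the arm or the gripper's body presses on something with over 40 N, if the wrist force passes 120 N, or if a joint passes its speed limit or range.

## Working session

There is one attempt and no reset: what is moved stays moved. The work goes in short steps, Python scripts to look and compute and a shell command to move; the robot and the scene stay as the last step left them, time stands still between calls to the robot, and variables do not carry over. Pictures are saved under pics/ and viewed, at most 10 in all, crops included, and the job is handed in when it is done.

```bash
mkdir -p pics
python3 - <<'E'
from workcell import ctrl
import cv2
for n in("top","side"):
    cv2.imwrite(f"pics/{n}0.png",ctrl.get_image(n)[:,:,::-1]); print(n,ctrl.camera_model(n))
o=ctrl.get_obs();print(o["t"],o["ee_pos"],o["orientation"],o["width"])
E
```

```text
top {'fx': 438.20346709584027, 'fy': 438.20346709584027, 'cx': 255.06857965935862, 'cy': 181.35908973351115, 'position': array([340.27663858, -26.68890107, 998.48182651]), 'attitude': array([ 0.12225402, -0.12896194, -1.57591622])}
side {'fx': 365.3492094474, 'fy': 365.3492094474, 'cx': 257.33351511316795, 'cy': 183.43206526736907, 'position': array([198.55397198, 589.82818106, 594.29998473]), 'attitude': array([ 0.28658547, -1.24172193, -2.41529611])}
0.1 [ 150.80124716 -606.00405907  196.69927805] [-3.11694855e+00 -3.81883133e-01  2.02250608e-04] 87.91524602010821
```

View pics/top0.png

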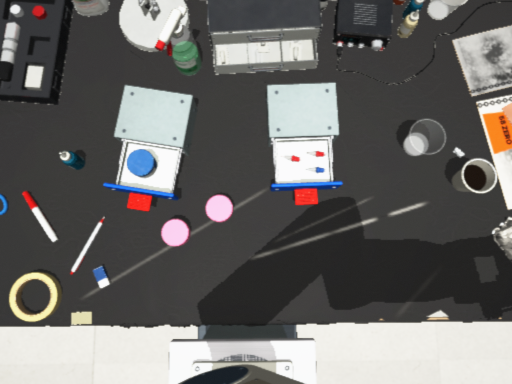

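View pics/side0.png

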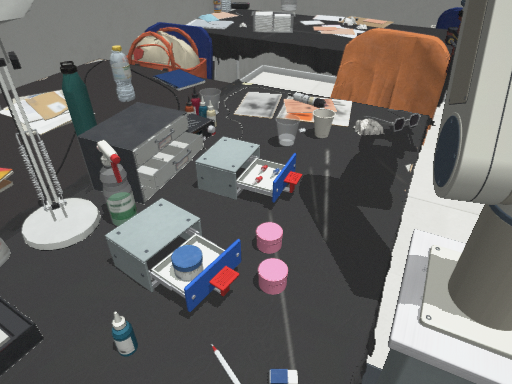

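The top view shows the tub drawer at the left, with its paddle near (139,201), lid (141,162) and front edge running (104,184) to (175,196). The cartridge drawer is at the right, with its paddle at (306,196). The pink tubs are at (175,232) and (219,208). Both drawers close up-image, about +x.

```bash
cat > h.py <<'E'
import numpy as np, cv2
from scipy.spatial.transform import Rotation as R
def ray(m,p,z):
    d=R.from_rotvec(m["attitude"]).apply([(p[0]-m["cx"])/m["fx"],-(p[1]-m["cy"])/m["fy"],-1])
    o=np.array(m["position"]); return o+d*(z-o[2])/d[2]
def blobs(im,lo,hi,amin=60):
    k=cv2.inRange(cv2.cvtColor(im,cv2.COLOR_RGB2HSV),lo,hi)
    c,_=cv2.findContours(k,cv2.RETR_EXTERNAL,cv2.CHAIN_APPROX_NONE)
    return [x for x in c if cv2.contourArea(x)>amin]
E
python3 - <<'E'
from h import *; from workcell import ctrl
for n in("top","side"):
    m=ctrl.camera_model(n); im=cv2.imread(f"pics/{n}0.png")[:,:,::-1].copy()
    for nm,lo,hi,z in(("red",(0,180,120),(8,255,255),64),("blue",(103,150,80),(125,255,255),90),("case",(80,8,110),(110,60,230),90),("pink",(150,50,150),(178,160,255),44)):
        for c in blobs(im,lo,hi,150):
            r=cv2.minAreaRect(c)
            if not 100<r[0][0]<350: continue
            P=[ray(m,p,z)[:2] for p in cv2.boxPoints(r)]
            print(n,nm,np.round(r[0]),np.round(ray(m,r[0],z)[:2],1),[list(np.round(p)) for p in P])
E
```

```text
top red [139. 202.] [448.4 217.6] [[np.float64(436.0), np.float64(244.0)], [np.float64(469.0), np.float64(240.0)], [np.float64(460.0), np.float64(191.0)], [np.float64(428.0), np.float64(195.0)]]
top red [306. 196.] [ 457.  -139.4] [[np.float64(473.0), np.float64(-115.0)], [np.float64(473.0), np.float64(-165.0)], [np.float64(441.0), np.float64(-164.0)], [np.float64(441.0), np.float64(-114.0)]]
top blue [140. 191.] [468.3 209.3] [[np.float64(476.0), np.float64(288.0)], [np.float64(489.0), np.float64(287.0)], [np.float64(461.0), np.float64(130.0)], [np.float64(448.0), np.float64(132.0)]]
top blue [306. 186.] [ 476.5 -139. ] [[np.float64(483.0), np.float64(-64.0)], [np.float64(486.0), np.float64(-214.0)], [np.float64(470.0), np.float64(-214.0)], [np.float64(467.0), np.float64(-64.0)]]
top blue [141. 162.] [529.6 209.9] [[np.float64(530.0), np.float64(247.0)], [np.float64(568.0), np.float64(212.0)], [np.float64(529.0), np.float64(172.0)], [np.float64(492.0), np.float64(208.0)]]
top case [153. 116.] [631.8 187.3] [[np.float64(585.0), np.float64(271.0)], [np.float64(705.0), np.float64(258.0
[... 2180 characters left out ...]
t64(-733.0)], [np.float64(1391.0), np.float64(-563.0)], [np.float64(1456.0), np.float64(-530.0)]]
side case [211.  21.] [ 1539.4 -1470.6] [[np.float64(1601.0), np.float64(-1318.0)], [np.float64(1845.0), np.float64(-1692.0)], [np.float64(1472.0), np.float64(-1636.0)], [np.float64(1293.0), np.float64(-1292.0)]]
side pink [275. 274.] [374.6 152. ] [[np.float64(420.0), np.float64(155.0)], [np.float64(396.0), np.float64(96.0)], [np.float64(331.0), np.float64(149.0)], [np.float64(356.0), np.float64(201.0)]]
side pink [272. 235.] [425.1  59.2] [[np.float64(471.0), np.float64(58.0)], [np.float64(448.0), np.float64(-2.0)], [np.float64(381.0), np.float64(61.0)], [np.float64(405.0), np.float64(113.0)]]
```

Both views put the paddle at (448, 218). The case centre is 186 mm beyond it, as expected, which gives a closing direction of about -9.5°.

```bash
cat >> h.py <<'E'
a=np.radians(-9.5); U=np.array([np.cos(a),np.sin(a),0]); P0=np.array([448.3,218.,64])
G=R.from_matrix(np.c_[U,np.cross([0,0,-1],U),[0,0,-1]])
def shift(targets):
    from workcell import ctrl
    o=ctrl.get_obs(); T=R.from_rotvec(o["orientation"])
    print(np.round(o["ee_pos"],1),"rot",np.round((T.inv()*G).as_rotvec(),3))
    for t in targets: print(np.round(T.inv().apply(np.array(t)-o["ee_pos"]),1))
E
python3 -c "
from h import *
shift([[350,-380,190],[430,-150,190],P0+5*U+[0,0,86]])"
```

```text
[ 150.8 -606.   196.7] rot [-0.001  0.     0.41 ]
[ 247.9 -171.2    6.9]
[ 381.  -375.1    7.2]
[ 492.2 -725.8   47.7]
```

```bash
python3 -m inch '[{"xyz":[40,-28,1],"rot":[0,0,0.1]},{"xyz":[80,-56,2],"rot":[0,0,0.2]},{"xyz":[120,-84,3],"rot":[0,0,0.3]},{"xyz":[160,-112,4],"rot":[0,0,0.41]},{"xyz":[200,-140,5],"rot":[0,0,0.41]},{"xyz":[248,-171,7],"rot":[0,0,0.41]},{"xyz":[275,-212,7],"rot":[0,0,0.41]},{"xyz":[302,-253,7],"rot":[0,0,0.41]},{"xyz":[328,-294,7],"rot":[0,0,0.41]},{"xyz":[355,-335,7],"rot":[0,0,0.41]},{"xyz":[381,-375,7],"rot":[0,0,0.41]},{"xyz":[381,-375,7],"rot":[0,0,0.41]}]' 255
python3 -c "
from h import *
shift([P0+5*U+[0,0,86]])"
```

```text
t: 1.1
ee_pos: [415.5, -188.0, 190.3]
orientation: [-3.131, 0.261, 0.0]
ft_force: [0.4, -0.4, -0.2]
width: 11.3
grasp_force: 0.0
[ 415.5 -188.   190.3] rot [-0.     0.    -0.001]
[ -29.9 -405.8   40.4]
```

```bash
python3 -m inch '[{"xyz":[-3,-40,4],"rot":[0,0,0]},{"xyz":[-6,-80,8],"rot":[0,0,0]},{"xyz":[-9,-120,12],"rot":[0,0,0]},{"xyz":[-12,-160,16],"rot":[0,0,0]},{"xyz":[-15,-200,20],"rot":[0,0,0]},{"xyz":[-18,-240,24],"rot":[0,0,0]},{"xyz":[-21,-280,28],"rot":[0,0,0]},{"xyz":[-24,-320,32],"rot":[0,0,0]},{"xyz":[-27,-360,36],"rot":[0,0,0]},{"xyz":[-30,-390,40],"rot":[0,0,0]},{"xyz":[-30,-390,40],"rot":[0,0,0]},{"xyz":[-30,-390,40],"rot":[0,0,0]}]'
python3 -c "
from h import *
shift([P0+3*U+[0,0,20],P0+3*U+[0,0,-10]])"
```

```text
t: 2.1
ee_pos: [449.8, 200.8, 149.9]
orientation: [3.131, -0.256, -0.002]
ft_force: [-0.2, -0.5, 0.8]
width: 0.9
grasp_force: 0.0
[449.8 200.8 149.9] rot [0.001 0.001 0.003]
[ -1.2 -16.8  65.9]
[ -1.2 -16.8  95.9]
```

```bash
python3 -m inch '[{"xyz":[-1,-17,25],"rot":[0,0,0]},{"xyz":[-1,-17,50],"rot":[0,0,0]},{"xyz":[-1,-17,66],"rot":[0,0,0]},{"xyz":[-1,-17,66],"rot":[0,0,0]},{"xyz":[-1,-17,66],"rot":[0,0,0]}]'
python3 - <<'E'
from h import *; from workcell import ctrl
shift([P0+3*U+[0,0,-11]])
m=ctrl.camera_model("side"); im=ctrl.get_image("side")
cv2.imwrite("pics/side1.png",cv2.resize(im[170:340,120:340,::-1],None,fx=3,fy=3))
E
```

```text
t: 2.52
ee_pos: [451.5, 215.1, 84.1]
orientation: [3.129, -0.263, -0.003]
ft_force: [0.9, -0.3, 0.1]
width: 0.3
grasp_force: 0.0
[451.5 215.1  84.1] rot [ 0.001  0.002 -0.002]
[-0.6 -2.4 31.1]
```

View pics/side1.png

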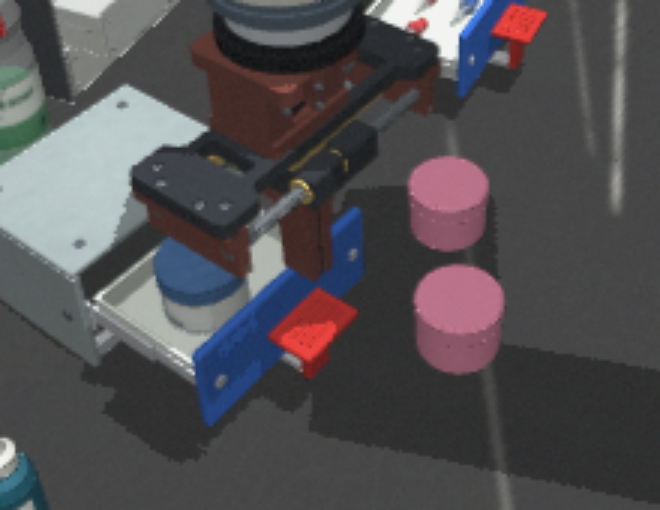

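Run:
```python
from h import *; from workcell import ctrl
m=ctrl.camera_model("side")
V=np.cross([0,0,1],U)
def crop(p):
    c=R.from_rotvec(m["attitude"]).inv().apply(np.array(p)-m["position"])
    u=np.array([m["cx"]-m["fx"]*c[0]/c[2],m["cy"]+m["fy"]*c[1]/c[2]]); return np.round((u-[120,170])*3)
t=np.array([451.5,215.1,84.1])
print("tip",crop(t),[crop(t+i*10*U+j*13*V) for i in(-1,1) for j in(-1,1)],"paddle",crop(P0),"front top",crop(P0+19*U+[0,0,26]))
```

```text
tip [310. 295.] [array([336., 289.]), array([308., 316.]), array([311., 274.]), array([283., 301.])] paddle [313. 322.] front top [287. 279.]
```

The finger tip shows at crop (313,283), about 30 px higher than predicted, so I'll check it in other views before pressing.

Run:
```python
from h import *; from workcell import ctrl
w=ctrl.get_image("wrist"); t=ctrl.get_image("top")
print(ctrl.camera_model("wrist"))
s=ctrl.get_image("side")
a=cv2.resize(s[230:300,195:255,::-1],(400,467),interpolation=cv2.INTER_NEAREST)
b=cv2.resize(w[:,:,::-1],(400,300)); c=cv2.resize(t[90:270,70:310,::-1],(400,300))
cv2.imwrite("pics/mix2.png",np.hstack([cv2.copyMakeBorder(a,0,133,0,0,0),np.vstack([b,c])]))
```

```text
{'fx': 335.23893285316177, 'fy': 335.23893285316177, 'cx': 248.96684480214114, 'cy': 188.53102504347447, 'position': array([530.01732272, 202.61056138, 272.3942889 ]), 'attitude': array([-0.21143995,  0.25077183, -1.7231528 ])}
```

View pics/mix2.png

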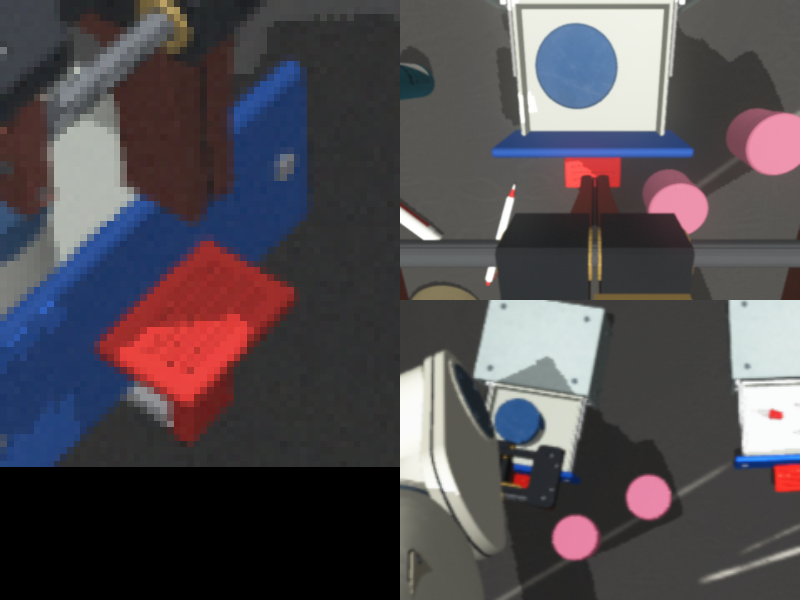

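Run:
```python
from h import *; from workcell import ctrl
m=ctrl.camera_model("wrist"); o=ctrl.get_obs(); t=o["ee_pos"]
def pr(p):
    c=R.from_rotvec(m["attitude"]).inv().apply(np.array(p)-m["position"])
    return np.round(np.array([m["cx"]-m["fx"]*c[0]/c[2],m["cy"]+m["fy"]*c[1]/c[2]])*400/512)
for dz in(0,10,20,30): print(dz,[pr(t+k*U+[0,0,dz]) for k in(-10,0,10)])
print("paddle",pr(P0),pr(P0+17*U),pr(P0-17*U),"front top",pr(P0+19*U+[0,0,26]))
```

```text
0 [array([194., 187.]), array([194., 176.]), array([194., 163.])]
10 [array([194., 193.]), array([194., 181.]), array([194., 168.])]
20 [array([194., 200.]), array([194., 187.]), array([194., 173.])]
30 [array([194., 207.]), array([193., 193.]), array([193., 179.])]
paddle [193. 171.] [193. 152.] [193. 189.] front top [193. 160.]
```

Side and wrist views both suggest the visible tips sit about 25 mm above the TCP, so I'll go down by feel.

```bash
python3 -m inch '[{"xyz":[-0.5,-2.5,6],"rot":[0,0,0]},{"xyz":[-0.5,-2.5,12],"rot":[0,0,0]},{"xyz":[-0.5,-2.5,18],"rot":[0,0,0]},{"xyz":[-0.5,-2.5,22],"rot":[0,0,0]},{"xyz":[-0.5,-2.5,22],"rot":[0,0,0]}]'
python3 -m inch '[{"xyz":[0,0,3],"rot":[0,0,0]},{"xyz":[0,0,6],"rot":[0,0,0]},{"xyz":[0,0,6],"rot":[0,0,0]}]'
```

```text
t: 3.13
ee_pos: [451.3, 218.8, 61.3]
orientation: [3.13, -0.26, -0.003]
ft_force: [0.1, -0.3, -0.5]
width: 0.7
grasp_force: 0.0
t: 3.38
ee_pos: [451.8, 218.9, 55.9]
orientation: [3.13, -0.261, -0.001]
ft_force: [-0.1, -0.3, -0.2]
width: 0.1
grasp_force: 0.0
```

```bash
python3 -m inch '[{"xyz":[0,0,3],"rot":[0,0,0]},{"xyz":[0,0,6],"rot":[0,0,0]},{"xyz":[0,0,6],"rot":[0,0,0]}]'
python3 -m inch '[{"xyz":[0,0,3],"rot":[0,0,0]},{"xyz":[0,0,6],"rot":[0,0,0]},{"xyz":[0,0,6],"rot":[0,0,0]}]'
python3 - <<'E'
from h import *; from workcell import ctrl
w=ctrl.get_image("wrist"); s=ctrl.get_image("side")
a=cv2.resize(s[230:300,195:255,::-1],(400,467),interpolation=cv2.INTER_NEAREST)
b=cv2.resize(w[100:340,100:420,::-1],(400,300))
cv2.imwrite("pics/mix3.png",np.hstack([a,cv2.copyMakeBorder(b,0,167,0,0,0)]))
E
```

```text
t: 3.63
ee_pos: [451.8, 218.9, 50.0]
orientation: [3.13, -0.261, -0.001]
ft_force: [-0.7, 0.3, -0.1]
width: 0.3
grasp_force: 0.0
t: 3.88
ee_pos: [451.8, 219.0, 43.9]
orientation: [3.13, -0.261, -0.001]
ft_force: [0.5, -0.4, 0.1]
width: 0.7
grasp_force: 0.0
```

View pics/mix3.png

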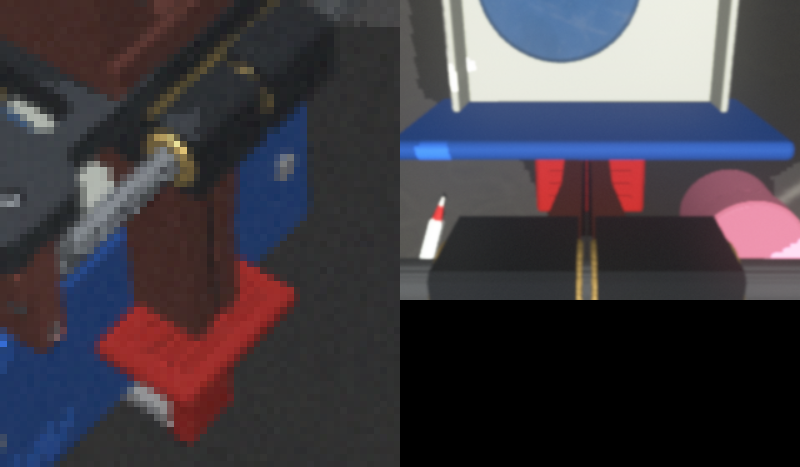

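The tip is now visibly over the paddle's middle at crop (190,330), still a little above it. I'll keep pressing by force.

```bash
for i in 1; do :; done; python3 -m inch '[{"xyz":[0,0,2],"rot":[0,0,0]},{"xyz":[0,0,4],"rot":[0,0,0]},{"xyz":[0,0,4],"rot":[0,0,0]}]'
python3 -m inch '[{"xyz":[0,0,2],"rot":[0,0,0]},{"xyz":[0,0,4],"rot":[0,0,0]},{"xyz":[0,0,4],"rot":[0,0,0]}]'
```

```text
t: 4.23
ee_pos: [452.0, 219.0, 40.1]
orientation: [3.131, -0.261, -0.001]
ft_force: [-0.3, 0.0, -0.5]
width: 0.6
grasp_force: 0.0
t: 4.48
ee_pos: [452.0, 219.1, 36.3]
orientation: [-3.131, 0.261, 0.0]
ft_force: [-1.8, 0.6, 5.2]
width: 0.5
grasp_force: 2.1
```

```bash
python3 -m inch '[{"xyz":[0,0,2],"rot":[0,0,0]},{"xyz":[0,0,4],"rot":[0,0,0]},{"xyz":[0,0,4],"rot":[0,0,0]}]'
python3 -m inch '[{"xyz":[0,0,2],"rot":[0,0,0]},{"xyz":[0,0,4],"rot":[0,0,0]},{"xyz":[0,0,4],"rot":[0,0,0]}]'
```

```text
t: 4.73
ee_pos: [451.8, 219.1, 32.5]
orientation: [3.131, -0.261, -0.001]
ft_force: [-2.0, 0.9, 5.3]
width: 0.5
grasp_force: 3.0
t: 4.98
ee_pos: [452.2, 219.1, 28.6]
orientation: [-3.131, 0.261, -0.0]
ft_force: [-2.0, -0.5, 5.7]
width: 0.4
grasp_force: 3.5
```

```bash
python3 -m inch '[{"xyz":[0,0,1],"rot":[0,0,0]},{"xyz":[2,0,1],"rot":[0,0,0]},{"xyz":[4,0,1],"rot":[0,0,0]},{"xyz":[6,0,1],"rot":[0,0,0]},{"xyz":[8,0,1],"rot":[0,0,0]},{"xyz":[10,0,1],"rot":[0,0,0]},{"xyz":[12,0,1],"rot":[0,0,0]},{"xyz":[14,0,1],"rot":[0,0,0]},{"xyz":[16,0,1],"rot":[0,0,0]}]'
python3 - <<'E'
from h import *; from workcell import ctrl
s=ctrl.get_image("side")
cv2.imwrite("pics/side4.png",cv2.resize(s[170:310,100:270,::-1],None,fx=4,fy=4,interpolation=cv2.INTER_NEAREST))
E
```

```text
t: 5.73
ee_pos: [468.1, 216.4, 27.9]
orientation: [-3.131, 0.261, -0.0]
ft_force: [-2.1, -1.2, 7.7]
width: 0.6
grasp_force: 3.7
```

View pics/side4.png

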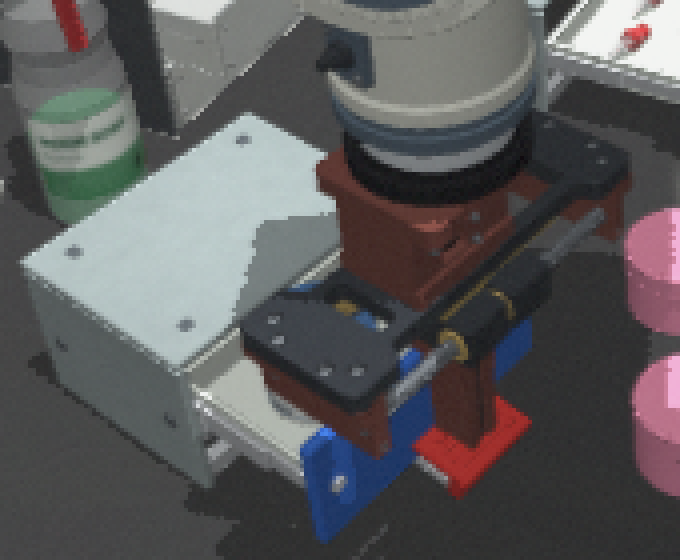

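Run:
```python
from h import *; from workcell import ctrl
m=ctrl.camera_model("side"); o=ctrl.get_obs(); t=o["ee_pos"]; V=np.cross([0,0,1],U)
for nm,p in (("low right",(382,455)),("low left",(262,375)),("frontL top",(303,447)),("frontL bottom",(320,540)),("frontR top",(530,325)),("tip",(485,447))):
    q=(100+p[0]/4,170+p[1]/4)
    for z in(20,40,60,90,110,130):
        d=ray(m,q,z)-t; e=ray(m,q,z)-P0; print(nm,z,"rel tcp u,v",np.round([d@U,d@V],0),"rel P0",np.round([e@U,e@V],0))
```

```text
low right 20 rel tcp u,v [41. 17.] rel P0 [61. 18.]
low right 40 rel tcp u,v [28. 27.] rel P0 [48. 29.]
low right 60 rel tcp u,v [15. 38.] rel P0 [35. 40.]
low right 90 rel tcp u,v [-4. 54.] rel P0 [16. 56.]
low right 110 rel tcp u,v [-17.  65.] rel P0 [ 3. 66.]
low right 130 rel tcp u,v [-30.  75.] rel P0 [-10.  77.]
low left 20 rel tcp u,v [126.  16.] rel P0 [147.  17.]
low left 40 rel tcp u,v [111.  26.] rel P0 [131.  28.]
low left 60 rel tcp u,v [95. 37.] rel P0 [115.  39.]
low left 90 rel tcp u,v [71. 53.] rel P0 [91. 55.]
low left 110 rel tcp u,v [55. 64.] rel P0 [75. 66.]
low left 130 rel tcp u,v [39. 75.] rel P0 [60. 76.]
frontL top 20 rel tcp u,v [75. 36.] rel P0 [96. 38.]
frontL top 40 rel tcp u,v [61. 46.] rel P0 [81. 48.]
frontL top 60 rel tcp u,v [47. 56.] rel P0 [67. 58.]
frontL top 90 rel tcp u,v [26. 71.] rel P0 [46. 73.]
frontL top 110 rel tcp u,v [12. 81.] rel P0 [32. 83.]
frontL top 130 rel tcp u,v [-2. 91.] rel P0 [18. 93.]
frontL bottom 20 rel tcp u,v [30. 69.] rel P0 [50. 71.]
frontL bottom 40 rel tcp u,v [17. 78.] rel P0 [38. 79.]
frontL bottom 60 rel tcp u,v [ 5. 86.] rel P0 [25. 88.]
frontL bottom 90 rel tcp u,v [-14. 100.] rel P0 [  6. 102.]
frontL bottom 110 rel tcp u,v [-26. 109.] rel P0 [ -6. 110.]
frontL bottom 130 rel tcp u,v [-39. 118.] rel P0 [-18. 119.]
frontR top 20 rel tcp u,v [ 37. -93.] rel P0 [ 57. -91.]
frontR top 40 rel tcp u,v [ 24. -79.] rel P0 [ 44. -77.]
frontR top 60 rel tcp u,v [ 11. -64.] rel P0 [ 32. -62.]
frontR top 90 rel tcp u,v [ -8. -42.] rel P0 [ 13. -40.]
frontR top 110 rel tcp u,v [-20. -28.] rel P0 [ -0. -26.]
frontR top 130 rel tcp u,v [-33. -13.] rel P0 [-13. -11.]
tip 20 rel tcp u,v [  3. -17.] rel P0 [ 23. -15.]
tip 40 rel tcp u,v [-8. -5.] rel P0 [12. -3.]
tip 60 rel tcp u,v [-20.   7.] rel P0 [0. 9.]
tip 90 rel tcp u,v [-37.  25.] rel P0 [-17.  27.]
tip 110 rel tcp u,v [-49.  37.] rel P0 [-28.  38.]
tip 130 rel tcp u,v [-60.  48.] rel P0 [-40.  50.]
```

The drawer is released and moving. Its front's left edge is now about 46 mm past the paddle's start, and the gripper body's underside is near 130 mm, clear of the case. I'll keep pushing.

```bash
python3 -m inch '[{"xyz":[4,0,0],"rot":[0,0,0]},{"xyz":[8,0,0],"rot":[0,0,0]},{"xyz":[12,0,0],"rot":[0,0,0]},{"xyz":[16,0,0],"rot":[0,0,0]},{"xyz":[20,0,0],"rot":[0,0,0]},{"xyz":[24,0,0],"rot":[0,0,0]},{"xyz":[28,0,0],"rot":[0,0,0]},{"xyz":[32,0,0],"rot":[0,0,0]},{"xyz":[36,0,0],"rot":[0,0,0]},{"xyz":[40,0,0],"rot":[0,0,0]},{"xyz":[44,0,0],"rot":[0,0,0]},{"xyz":[48,0,0],"rot":[0,0,0]}]'
python3 -m inch '[{"xyz":[3,0,0],"rot":[0,0,0]},{"xyz":[6,0,0],"rot":[0,0,0]},{"xyz":[9,0,0],"rot":[0,0,0]},{"xyz":[12,0,0],"rot":[0,0,0]},{"xyz":[15,0,0],"rot":[0,0,0]},{"xyz":[18,0,0],"rot":[0,0,0]},{"xyz":[20,0,0],"rot":[0,0,0]},{"xyz":[20,0,0],"rot":[0,0,0]}]'
python3 - <<'E'
from h import *; from workcell import ctrl
s=ctrl.get_image("side")
cv2.imwrite("pics/side5.png",cv2.resize(s[150:310,80:270,::-1],None,fx=4,fy=3.75,interpolation=cv2.INTER_NEAREST))
d=ctrl.get_obs()["ee_pos"]-P0; print(d@U)
E
```

```text
t: 6.78
ee_pos: [515.5, 208.4, 27.9]
orientation: [3.131, -0.261, 0.0]
ft_force: [-2.1, -0.5, 6.9]
width: 0.3
grasp_force: 3.8
t: 7.45
ee_pos: [535.7, 205.1, 28.0]
orientation: [-3.131, 0.261, -0.002]
ft_force: [-1.0, -1.0, 6.3]
width: 0.5
grasp_force: 3.2
88.31536357468966
```

View pics/side5.png

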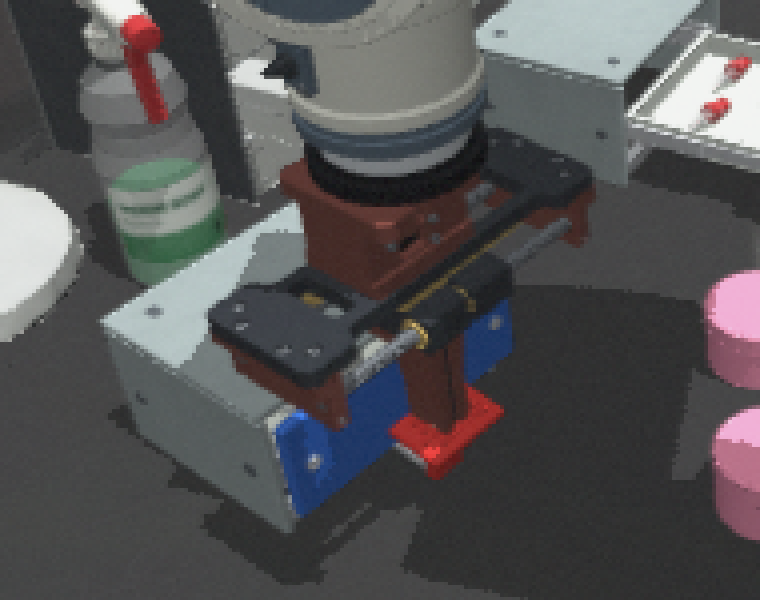

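The drawer is nearly home, with only a small gap left at crop (280,430). I'll finish the push.

```bash
python3 -m inch '[{"xyz":[3,0,0],"rot":[0,0,0]},{"xyz":[6,0,0],"rot":[0,0,0]},{"xyz":[9,0,0],"rot":[0,0,0]},{"xyz":[11,0,0],"rot":[0,0,0]},{"xyz":[11,0,0],"rot":[0,0,0]}]'
python3 -m inch '[{"xyz":[2,0,0],"rot":[0,0,0]},{"xyz":[4,0,0],"rot":[0,0,0]},{"xyz":[5,0,0],"rot":[0,0,0]},{"xyz":[5,0,0],"rot":[0,0,0]}]'
```

```text
t: 7.92
ee_pos: [545.0, 203.4, 27.8]
orientation: [3.13, -0.261, -0.003]
ft_force: [-5.3, 0.9, 8.3]
width: 0.7
grasp_force: 4.7
t: 8.25
ee_pos: [546.7, 202.5, 27.3]
orientation: [3.129, -0.261, -0.012]
ft_force: [-14.2, 3.4, 13.7]
width: 0.4
grasp_force: 8.0
```

The force has risen to 14 N, so the drawer is against its stop. I'll lift straight up.

```bash
python3 -m inch '[{"xyz":[-3,0,-3],"rot":[0,0,0]},{"xyz":[-4,0,-10],"rot":[0,0,0]},{"xyz":[-5,0,-25],"rot":[0,0,0]},{"xyz":[-6,0,-50],"rot":[0,0,0]},{"xyz":[-20,0,-80],"rot":[0,0,0]},{"xyz":[-50,0,-110],"rot":[0,0,0]},{"xyz":[-80,0,-140],"rot":[0,0,0]},{"xyz":[-110,0,-150],"rot":[0,0,0]},{"xyz":[-140,0,-150],"rot":[0,0,0]},{"xyz":[-140,0,-150],"rot":[0,0,0]},{"xyz":[-140,0,-150],"rot":[0,0,0]}]'
python3 - <<'E'
from h import *; from workcell import ctrl
s=ctrl.get_image("side"); t=ctrl.get_image("top")
cv2.imwrite("pics/end.png",np.hstack([cv2.resize(s[130:330,90:290,::-1],(400,400)),cv2.resize(t[70:250,80:350,::-1],(400,267+133))]))
m=ctrl.camera_model("side")
for c in blobs(s,(0,180,120),(8,255,255),150):
    q=cv2.minAreaRect(c)[0]; p=ray(m,q,64); print(np.round(q),np.round(p,1),(p-P0)@U)
E
```

```text
t: 9.17
ee_pos: [412.0, 225.9, 178.0]
orientation: [-3.131, 0.258, -0.001]
ft_force: [0.5, -0.3, 0.2]
width: 0.3
grasp_force: 0.0
[185. 254.] [545.7 203.3  64. ] 98.4857748908373
```

View pics/end.png

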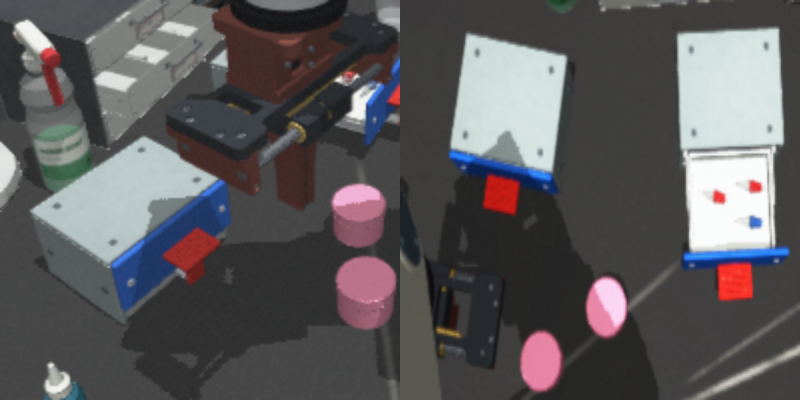

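The drawer is home (travel measured at 98.5 mm) with its paddle back up. The cartridge drawer is untouched and the robot is clear of everything.

```bash
python3 -c "
from workcell import ctrl
print(ctrl.close_job())"
```

```text
the job is handed in; nothing more can be done
None
```

I closed the tub drawer fully (about 98.5 mm of travel measured), its paddle sprang back up and the cartridge drawer stayed out; I handed the job in at about 9 s, with the tub hidden inside the case, so I couldn't see that it is still upright, and no verdict came back.

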